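# Slide the weld strip home, then hold a probe through the guide bore above it

### The arm

A 6-joint arm with a two-finger parallel gripper is mounted at the origin on the work surface; the furniture and walls round the work are solid. World frame = base frame: x ahead of the robot, y to its left, z up, the work surface at z = 0. Lengths are in mm, angles in rad, forces in N, time in s.
With the tool pointing down it reaches from about 275 to 750 mm from the base axis. Payload 10.2 kg.
Tool frame: the origin (TCP) lies between the finger pads, 19 mm behind the fingertips; this is the grasp point; z points along the fingers, y is the line along which they close (so a half turn about z gives the same grasp; the last joint's range is limited). The gripper opens to 85 mm and grips with 20 to 120 N. Pads are 22 mm wide; open, the fingers measure 114 mm over their backs; the gripper's body (76 mm by 85 mm) begins 54 mm behind the grasp point. The pads swing forward as they close: fully open they stand 13 mm farther back than shut.
Start: joints at [-1.523, 0.313, 1.498, -0, 1.331, -0.223], TCP at [140.425, -505.877, 249.994] pointing down, gripper open.
Joint ranges: [-2.94, 2.94], [-0.97, 2.17], [0.19, 2.56], [-1.23, 4.37], [0.02, 3.11], [-2.88, 2.88]. Speed limits (rad/s): [2.39, 2.39, 3.01, 3.14, 3.14, 3.14].

### API

Orientations are given as a unit quaternion [w, x, y, z].
In Python, from rig import sense, eyes, finish_job gives the robot as it stands.
- The arm moves only by the shell command python3 -m jog 'ROWS' [FORCE]. ROWS is JSON, a list of rows, each a list of 7 numbers: the shift along the tool's x, y, z in m, then the turn, a rotation vector about the tool's x, y, z in rad, then the finger opening in m, from 0 to 0.0854. In form: [[dx, dy, dz, rx, ry, rz, gripper], ...]. A call has 1 to 5 rows; each row shifts and turns the commanded pose from where the row before left it, along the tool's axes as they then stand; what a row does not reach is not made up. A row lasts 1/10 s, in which the tool goes at most 50 mm and 8.59 degrees, less where a joint would pass 70% of its speed; a pose out of reach is approached as far as the arm can. A call is refused whole if a number of a shift passes 0.05 or a number of a turn 0.15, either way. A call with a gripper value outside its range is refused whole. The fingers move at their own pace and stop on an object; FORCE is the grip in N (left out, the last holds). Time passes only in rows, so rows that do not move let the fingers close. It gives the time, the measured TCP pose, the force, the opening and the grip force at its end, in the units of the state.
- sense(): the state, without advancing time (a new reading comes with each control period).
- eyes.capture(name): name is "side" or "top" or "wrist"; returns the picture (480x640x3 uint8, red, green, blue); there is no depth.
- eyes.calibration(name): a dict with "fx", "fy", "cx", "cy" (pixels), "cam_to_world" (4x4, takes a point from camera to world coordinates); the wrist camera has in their place "mount" (4x4, takes a point from camera to tool coordinates, whose origin is the TCP and whose axes are the flange's). Camera axes: x right, y down, z forward; pixel columns grow to the right and rows downward; lengths in mm; the calibration is good to about 2 mm. A picture is of the moment at which its call begins: read the wrist's pose just before it. calibration takes no time and is no camera call.
- finish_job(): hands the job in; it is judged then, once.
The state is a dict: "time_s": time; "joints": joint angles; "dq": joint speeds; "tau": joint torques, N m; "eef_pos": TCP position; "ee_rot": TCP orientation; "force": force on the tool from outside, world axes, zero at the start; "wrist_torque": the same for the moment, N m; "grip_width": opening from 0.0 (shut) to 1.0 (fully open); "grip_force": force on a finger pad.
Only numpy, scipy, OpenCV 4.12 (cv2) and the standard library are available. Lean on these libraries where they do the work, as an engineer would, in place of code of your own. Each camera call takes 0.05 s, during which the arm holds its last target. There are 200 camera calls.

### The job

Slide the welded metal strip flat along the bench, without lifting it, through the guide portal until its far end is home against the stop bar, so that its weld bead lies straight below the guide bore. Then take the probe from its stand and lower it upright through the bore, tip down, without touching the guide or the strip, until the tip is about 10 mm above the weld bead. Finish while still holding it there, still and centred in the bore; leave the loose things lying around alone.

Things in the scene. Friction and masses are not known exactly. Their poses are not given: they have to be found in the camera images.
- guide: Fixed grey portal, place and yaw vary, z up. Origin on the bench below the bore. Legs, 46 mm long in y, inner faces at x = +-28 mm, feet to x = +-66 mm. Crossbar 100 (x) x 46 (y) mm, from 46 to 58 mm above the bench. The strip passes between the legs under the crossbar, coming from the +y side and moving towards -y, up to the stop bar.
- guide_stop (a point): Middle of the stop bar's face that stops the strip, at bench height, 90 mm from the guide's origin towards its -y. The bar is 60 mm long (along the guide's x), 18 mm thick, 14 mm high, fixed.
- guide_bore (a point): Centre of the vertical guide bore, 54 mm above the bench. Steel bushing in the crossbar: inner diameter 22 mm, outer 32 mm, from 42 to 66 mm above the bench, open below.
- strip: Loose bare metal strip, 40 (x) x 180 (y) x 12 (z) mm, about 0.3 kg, weld bead across its middle (darker, bead top 14 mm above the bench). Origin: centre of its underside, below the bead. Starts on the +y side of the portal, roughly in line. Can be gripped across its 40 mm width near the trailing (+y) end. Home: far end against the stop bar, origin on the guide's origin.
- probe: Loose upright probe, about 0.09 kg, tip down. Origin: centre of the tip face, z up the rod. Steel shaft 10 mm diameter up to 90 mm; collar 26 mm diameter from 90 to 95 mm; black square grip 20 x 20 mm, flats facing its x and y, from 95 to 151 mm; small cap to 157 mm. Grip it by the square, TCP about 125 mm above the tip.
- probe_tip (a point): Centre of the probe's tip face (same point as the probe's origin).
- probe_mid (a point): Point on the probe's axis 35 mm above the tip.
- stand: Fixed probe stand: foot 60 mm diameter, upright square tube, 32 x 32 mm outside, 18 x 18 mm inside, top 100 mm above the bench. Origin: centre of its underside. The probe hangs in the tube by its collar, so its tip is 10 mm above the bench; lift it straight up by more than 95 mm to clear the tube.
- nozzle: Bystander: small copper-coloured gas nozzle standing upright, 24 mm diameter, 50 mm high; leave alone. Origin: centre of its underside.
- magnet: Bystander: flat red triangular welding magnet, 75 x 75 x 14 mm, lying flat; leave alone. Origin: centre of its underside.
- marker: Bystander: paint marker lying down, 17 x 138 x 18 mm; leave alone. Origin: centre of its underside.
There are look-alikes about, which are no part of the job. Leave any blue or purple look-alike of the stand alone.

How it is judged:
By the outcome, as a careful person would: the job done as asked, in the order asked, and still so for the second after the job is handed in, while the arm keeps its last pose, push and grip.
It also fails if it takes over 70 s, if anything falls off the work surface, if the arm or the gripper's body presses on something with over 40 N, if the wrist force passes 120 N, or if a joint passes its speed limit or range.

## Working session

There is one attempt and no reset: what is moved stays moved. The work goes in short steps, Python scripts to look and compute and a shell command to move; the robot and the scene stay as the last step left them, time stands still between calls to the robot, and variables do not carry over. Pictures are saved under pics/ and viewed, at most 10 in all, crops included, and the job is handed in when it is done.

```bash
ls; mkdir -p pics
python3 - <<'E'
from rig import sense,eyes
import cv2,json
s=sense();print(s)
for n in("top","side"):
    im=eyes.capture(n);cv2.imwrite(f"pics/{n}0.png",im[:,:,::-1])
    c=eyes.calibration(n);print(n,c)
print(eyes.calibration("wrist"))
E
```

```text
pics
{'time_s': 0.0, 'joints': array([-1.52341711e+00,  3.13448485e-01,  1.49845075e+00, -3.03516364e-05,
        1.33098185e+00, -2.23410961e-01]), 'dq': array([ 4.73809375e-04,  1.82410768e-04, -5.00152622e-05,  9.86207517e-04,
       -1.00112428e-04,  1.29275269e-03]), 'tau': array([ 2.04844197e-03, -4.12269187e+01, -2.59737056e+01, -2.23324497e-05,
        4.23566074e-03,  1.48721261e-05]), 'eef_pos': array([ 140.39816692, -505.63416038,  249.43068859]), 'ee_rot': array([-6.43016938e-04,  9.90847385e-01,  1.34985349e-01,  4.19458273e-05]), 'force': array([-0.40846077,  0.18566431,  0.42274325]), 'wrist_torque': array([-0.02229176,  0.00517007,  0.03499158]), 'grip_force': 0.0, 'grip_width': 1.0021065571870473}
top {'fx': 485.16680952528463, 'fy': 485.16680952528463, 'cx': 316.6789223168354, 'cy': 230.09590898124947, 'cam_to_world': array([[-4.75123295e-03, -9.92303499e-01,  1.23738396e-01,
         3.86527333e+02],
       [-9.99770670e-01,  7.29758036e-03,  2.01333721e-02,
         2.71960776e+01],
       [-2.08814065e-02, -1.23614361e-01, -9.92110607e-01,
         9.07605256e+02
[... 305 characters left out ...]
[ 7.55306021e-01,  5.16704472e-01, -4.03149232e-01,
         4.63691654e+02],
       [-1.48462767e-02, -6.01497700e-01, -7.98736568e-01,
         8.97793555e+02],
       [ 0.00000000e+00,  0.00000000e+00,  0.00000000e+00,
         1.00000000e+00]])}
{'fx': 409.7907041430774, 'fy': 409.7907041430774, 'cx': 313.180293257513, 'cy': 241.2941245764186, 'mount': array([[ 8.19554363e-05, -9.64430950e-01, -2.64334895e-01,
         6.69223211e+01],
       [ 9.99999439e-01,  3.58133851e-04, -9.96614464e-04,
         5.61143560e-02],
       [ 1.05583311e-03, -2.64334665e-01,  9.64430438e-01,
        -1.24186331e+02],
       [ 0.00000000e+00,  0.00000000e+00,  0.00000000e+00,
         1.00000000e+00]])}
```

View pics/top0.png

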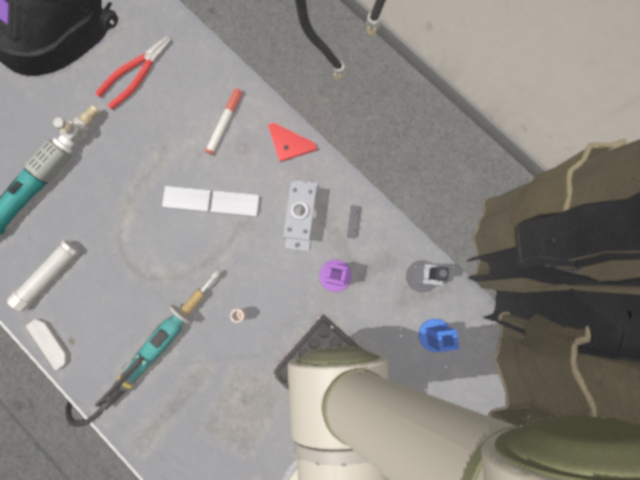

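View pics/side0.png

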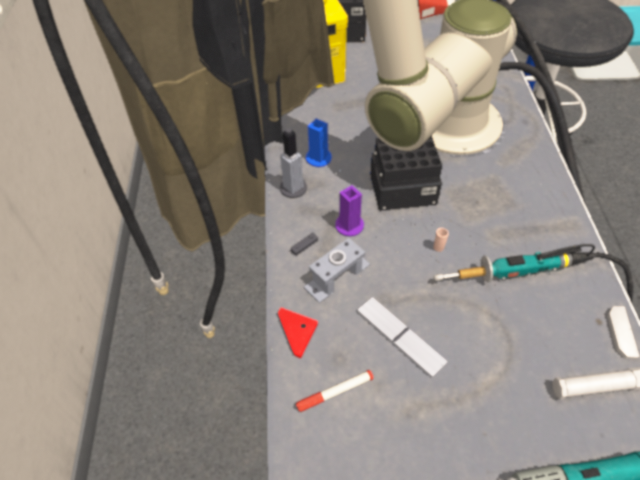

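The top view shows the strip from (163,198) to (259,204), its bead at (210,200), the bore at (300,210), the stop bar at (354,221) and the grey stand with the probe at (432,273). The side view has the bore at (338,257), the strip around (402,335) and the stand at (291,165).

```bash
cat > lib.py <<'E'
import numpy as np,cv2
from rig import sense,eyes
from scipy.spatial.transform import Rotation as R
def pose():
    s=sense();q=s["ee_rot"];T=np.eye(4);T[:3,:3]=R.from_quat([q[1],q[2],q[3],q[0]]).as_matrix();T[:3,3]=s["eef_pos"];return T
def cam(n,T=None):
    c=eyes.calibration(n);K=np.array([[c["fx"],0,c["cx"]],[0,c["fy"],c["cy"]],[0,0,1]])
    return K,(c["cam_to_world"] if n!="wrist" else T@c["mount"])
def ray(C,uv,z):
    K,M=C;d=M[:3,:3]@np.linalg.solve(K,[uv[0],uv[1],1]);o=M[:3,3];return o+d*(z-o[2])/d[2]
def proj(C,p):
    K,M=C;x=K@(M[:3,:3].T@(np.array(p)-M[:3,3]));return x[:2]/x[2]
def snap(n,name):
    T=pose();im=np.ascontiguousarray(eyes.capture(n)[:,:,::-1]);cv2.imwrite(f"pics/{name}.png",im);return im,cam(n,T)
def blob(mask,box):
    m=np.zeros_like(mask);x0,y0,x1,y1=box;m[y0:y1,x0:x1]=mask[y0:y1,x0:x1]
    cs,_=cv2.findContours(m,cv2.RETR_EXTERNAL,cv2.CHAIN_APPROX_NONE);return max(cs,key=cv2.contourArea)
E
python3 - <<'E'
from lib import *
np.set_printoptions(precision=1,suppress=True)
for n,sb,gb,kb in(("top",(150,175,268,225),(340,195,372,245),(285,195,316,226)),("side",(350,290,455,380),(285,228,322,260),(320,240,356,272))):
    im=cv2.imread(f"pics/{n}0.png");g=cv2.cvtColor(im,cv2.COLOR_BGR2GRAY);C=cam(n)
    m=((g>180)*255).astype(np.uint8);m=cv2.morphologyEx(m,cv2.MORPH_CLOSE,np.ones((5,5)))
    c=blob(m,sb)
    P=np.array([ray(C,p,12)[:2] for p in c[:,0,:]],np.float32);r=cv2.minAreaRect(P);print(n,"strip",r,cv2.boxPoints(r).tolist())
    c=blob(((g<95)*255).astype(np.uint8),gb)
    P=np.array([ray(C,p,12)[:2] for p in c[:,0,:]],np.float32);r=cv2.minAreaRect(P);print(n,"stop",r)
    x0,y0,x1,y1=kb
    cir=cv2.HoughCircles(cv2.resize(g[y0:y1,x0:x1],None,fx=6,fy=6,interpolation=cv2.INTER_CUBIC),cv2.HOUGH_GRADIENT,1,100,param1=100,param2=15,minRadius=25,maxRadius=80)
    if cir is not None:
        for q in cir[0]:
            uv=(q[0]/6+x0-.4,q[1]/6+y0-.4);print(n,"bore",uv,q[2]/6,ray(C,uv,66))
C=cam("top");S=cam("side")
print("stand top", ray(C,(436,270),100),"side",ray(S,(291,155),100), "probe cap", ray(C,(443,272),167),ray(S,(289,133),167))
a=cv2.resize(cv2.imread("pics/top0.png")[150:310,270:470],(800,640))[:600];cv2.imwrite("pics/c1.png",a)
E
```

```text
top strip ((556.4671630859375, 246.7825164794922), (182.2097930908203, 44.41642379760742), 83.97645568847656) [[524.8212890625, 158.51107788085938], [568.992431640625, 153.85015869140625], [588.113037109375, 335.053955078125], [543.94189453125, 339.7148742675781]]Traceback (most recent call last):
  File "<stdin>", line 8, in <module>
  File "lib.py", line 17, in blob
    cs,_=cv2.findContours(m,cv2.RETR_EXTERNAL,cv2.CHAIN_APPROX_NONE);return max(cs,key=cv2.contourArea)
                                                                            ~~~^^^^^^^^^^^^^^^^^^^^^^^^
ValueError: max() iterable argument is empty
```

Run:
```python
from lib import *
np.set_printoptions(precision=1,suppress=True)
for n,sb,gb,kb in(("top",(150,175,268,225),(340,195,372,245),(285,195,316,226)),("side",(350,290,455,380),(285,228,322,260),(320,240,356,272))):
    im=cv2.imread(f"pics/{n}0.png");g=cv2.cvtColor(im,cv2.COLOR_BGR2GRAY);C=cam(n)
    m=((g>180)*255).astype(np.uint8);m=cv2.morphologyEx(m,cv2.MORPH_CLOSE,np.ones((5,5)))
    c=blob(m,sb)
    P=np.array([ray(C,p,12)[:2] for p in c[:,0,:]],np.float32);r=cv2.minAreaRect(P);print(n,"strip",r)
    x0,y0,x1,y1=gb;t=(int(g[y0:y1,x0:x1].min())+int(np.median(g[y0:y1,x0:x1])))//2;print(t)
    c=blob(((g<t)*255).astype(np.uint8),gb)
    P=np.array([ray(C,p,12)[:2] for p in c[:,0,:]],np.float32);r=cv2.minAreaRect(P);print(n,"stop",r,cv2.minAreaRect(c))
    x0,y0,x1,y1=kb
    cir=cv2.HoughCircles(cv2.resize(g[y0:y1,x0:x1],None,fx=6,fy=6,interpolation=cv2.INTER_CUBIC),cv2.HOUGH_GRADIENT,1,100,param1=100,param2=15,minRadius=25,maxRadius=80)
    if cir is not None:
        for q in cir[0]:
            uv=(q[0]/6+x0-.4,q[1]/6+y0-.4);print(n,"bore",uv,q[2]/6,ray(C,uv,66))
C=cam("top");S=cam("side")
print("stand top", ray(C,(436,270),100),"side",ray(S,(291,155),100), "probe cap", ray(C,(443,272),167),ray(S,(289,133),167))
a=cv2.resize(cv2.imread("pics/top0.png")[150:300,270:470],(800,600),interpolation=cv2.INTER_CUBIC);cv2.imwrite("pics/c1.png",a)
```

```text
top strip ((556.4671630859375, 246.7825164794922), (182.2097930908203, 44.41642379760742), 83.97645568847656)
142
top stop ((513.7462158203125, -24.887380599975586), (20.059349060058594, 59.99912643432617), 82.2146987915039) ((354.3615417480469, 221.60772705078125), (10.791020393371582, 31.876924514770508), 7.125016689300537)
side strip ((556.1023559570312, 248.7178955078125), (181.7963409423828, 42.09233856201172), 83.9668197631836)
117
side stop ((519.28759765625, -17.723146438598633), (21.4449405670166, 62.20238494873047), 82.31472778320312) ((303.4295654296875, 244.39930725097656), (9.175397872924805, 29.57427406311035), 55.00798034667969)
stand top [ 419.4 -153.3  100. ] side [ 412.6 -144.1  100. ] probe cap [ 413.6 -148.8  167. ] [ 419.1 -137.7  167. ]
```

View pics/c1.png

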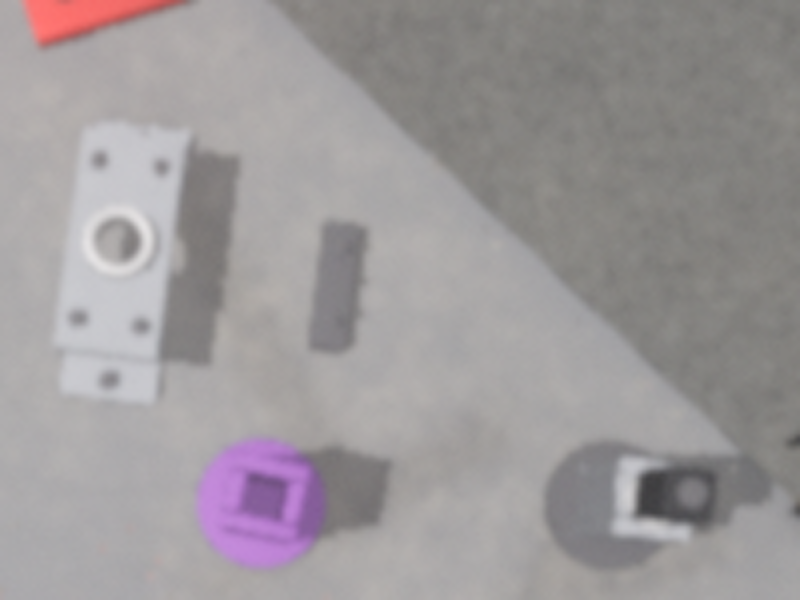

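```bash
cat > go.py <<'E'
import sys
from lib import *
x,y,z,yaw=map(float,sys.argv[1:5])   # target TCP mm, tool-x yaw deg, tool down
a=np.radians(yaw);Rt=np.array([[np.cos(a),np.sin(a),0],[np.sin(a),-np.cos(a),0],[0,0,-1]])
T=pose();d=T[:3,:3].T@(np.array([x,y,z])-T[:3,3]);r=R.from_matrix(T[:3,:3].T@Rt).as_rotvec()
s=sense();print("t",s["time_s"],"pos",T[:3,3].round(1),"shift tool",d.round(1),"turn",r.round(3),"F",s["force"].round(1),"w",round(s["grip_width"],3),"gf",round(s["grip_force"],1))
E
python3 - <<'E'
from lib import *
C=cam("top");S=cam("side")
b=ray(C,(299.4,210.2),66);print(b, ray(S,(338,257),66))
for yaw in(-6.,-7.,-8.):
  a=np.radians(yaw);print(yaw,"stop bar ctr",b[:2]+99*np.array([np.sin(a),-np.cos(a)]))
E
python3 go.py 568 300 250 84
python3 -m jog '[[0.034,-0.036,0,0,0,0,0.0854],[0.034,-0.036,0,0,0,0,0.0854],[0.034,-0.036,0,0,0,0,0.0854],[0.034,-0.036,0,0,0,0,0.0854],[0.034,-0.036,0,0,0,0,0.0854]]'
python3 go.py 568 300 250 84
```

```text
[526.98040425  74.5031729   66.        ] [529.07000642  79.84173943  66.        ]
-6.0 stop bar ctr [516.63208638 -23.95449474]
-7.0 stop bar ctr [514.91533925 -23.75889611]
-8.0 stop bar ctr [513.20226725 -23.5333659 ]
t 0.1 pos [ 140.4 -505.7  249.5] shift tool [ 6.275e+02 -6.619e+02  4.000e-01] turn [-1.000e-03 -1.000e-03 -1.195e+00] F [ 0.1 -0.1  0.3] w 1.002 gf 0.0
time_s: 0.6
eef_pos: [256.5, -285.0, 249.8]
ee_rot: [-0.0, 0.991, 0.135, 0.0]
force: [0.9, 0.2, 0.7]
grip_width: 1.0
grip_force: 0.0
t 0.6 pos [ 256.5 -285.   249.8] shift tool [ 4.564e+02 -4.807e+02 -1.000e-01] turn [-0.    -0.    -1.196] F [0.9 0.2 0.7] w 1.0 gf 0.0
```

```bash
python3 -m jog '[[0.034,-0.036,0,0,0,0,0.0854],[0.034,-0.036,0,0,0,0,0.0854],[0.034,-0.036,0,0,0,0,0.0854],[0.034,-0.036,0,0,0,0,0.0854],[0.034,-0.036,0,0,0,0,0.0854]]' >/dev/null
python3 -m jog '[[0.034,-0.036,0,0,0,0,0.0854],[0.034,-0.036,0,0,0,0,0.0854],[0.034,-0.036,0,0,0,0,0.0854],[0.034,-0.036,0,0,0,0,0.0854],[0,0,0,0,0,-0.14,0.0854]]' >/dev/null
python3 -m jog '[[0,0,0,0,0,-0.14,0.0854],[0,0,0,0,0,-0.14,0.0854],[0,0,0,0,0,-0.14,0.0854],[0,0,0,0,0,-0.14,0.0854],[0,0,0,0,0,-0.14,0.0854]]' >/dev/null
python3 -m jog '[[0,0,0,0,0,-0.14,0.0854],[0,0,0,0,0,-0.14,0.0854],[0,0,0,0,0,-0.076,0.0854],[0,0,0,0,0,0,0.0854]]' >/dev/null
python3 go.py 565 320 250 84
python3 - <<'E'
from lib import *
snap("wrist","w1")
E
```

```text
t 2.5 pos [464.1 107.1 249.7] shift tool [222.2  78.4  -0.3] turn [-0.001  0.     0.001] F [0.7 0.4 0.8] w 1.001 gf 0.0
```

View pics/w1.png

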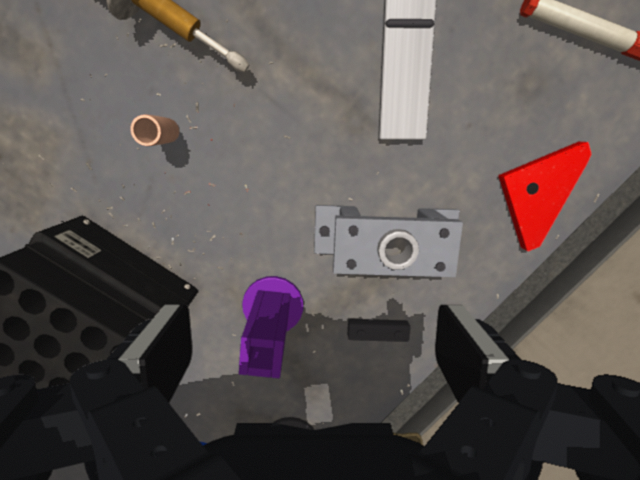

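The wrist view shows the bore ring at (398,250), crossbar holes at (353,231), (444,233), (352,265), (440,267), the stop bar spanning (348–410, 319–341), and the strip's near end at (380–427,139) with its bead at (410,22).

Run:
```python
from lib import *
np.set_printoptions(precision=1,suppress=True)
C=cam("wrist",pose());im=cv2.imread("pics/w1.png");g=cv2.cvtColor(im,cv2.COLOR_BGR2GRAY)
m=((g[225:275,373:424]>205)*255).astype(np.uint8);ys,xs=np.nonzero(m)
e=cv2.fitEllipse(cv2.convexHull(np.stack([xs+373,ys+225],1).astype(np.float32)));print("ring",e,ray(C,e[0],66))
H=[ray(C,p,58)[:2] for p in((353,231),(444,233),(352,265),(440,267))];H=np.array(H);print(H,H.mean(0))
print("yaw",np.degrees(np.arctan2(*(H[1]-H[0])[::-1])),np.degrees(np.arctan2(*(H[3]-H[2])[::-1])))
c=blob(((g<60)*255).astype(np.uint8),(335,312,420,347));r=cv2.minAreaRect(np.array([ray(C,p,14)[:2] for p in c[:,0]],np.float32));print("stop",r)
hs=cv2.cvtColor(im,cv2.COLOR_BGR2HSV)
m=((g>150)&(hs[...,1]<30)).astype(np.uint8)*255;m=cv2.morphologyEx(m,cv2.MORPH_CLOSE,np.ones((13,13)))
c=blob(m,(360,0,450,160));P=np.array([ray(C,p,12)[:2] for p in c[:,0] if p[1]>5],np.float32);r=cv2.minAreaRect(P);print("strip",r,cv2.boxPoints(r))
d=blob(((g<90)*255).astype(np.uint8),(380,10,440,35));print("bead",ray(C,d[:,0].mean(0),14))
```

```text
ring ((397.6959533691406, 248.8396759033203), (30.79290771484375, 33.97271728515625), 154.94277954101562) [527.4  76.8  66. ]
[[494.3  92.8]
 [566.2  83.5]
 [491.3  64.5]
 [562.3  55.3]] [528.5  74. ]
yaw -7.354412959890185 -7.429677807082549
stop ((514.1082763671875, -19.182741165161133), (23.684694290161133, 61.67135238647461), 82.12545013427734)
strip ((552.11669921875, 208.6998291015625), (101.38968658447266, 39.292022705078125), 83.83232879638672) [[527.1 160.4]
 [566.2 156.2]
 [577.1 257. ]
 [538.  261.2]]
bead [549.4 247.5  14. ]
```

```bash
python3 -m jog '[[0.044,0.0158,0,0,0,0,0.0854],[0.044,0.0158,0,0,0,0,0.0854],[0.044,0.0158,0,0,0,0,0.0854],[0.044,0.0158,0,0,0,0,0.0854],[0.044,0.0158,0,0,0,0.003,0.0854]]' >/dev/null
python3 -m jog '[[0,0,0.045,0,0,0,0.0854],[0,0,0.045,0,0,0,0.0854],[0,0,0.045,0,0,0,0.0854],[0,0,0.045,0,0,0,0.0854],[0,0,0,0,0,0,0.0854]]' >/dev/null
python3 go.py 564 319.2 22 83.8
python3 - <<'E'
from lib import *
im,C=snap("wrist","w2");g=cv2.cvtColor(im,cv2.COLOR_BGR2GRAY)
print([proj(C,(564.1+dx,319.2+dy,12)).round() for dx,dy in((-20,0),(20,0),(2,18))])
E
```

```text
t 3.55 pos [562.5 316.5  63.7] shift tool [ 3.   1.6 41.7] turn [-0.011  0.005 -0.001] F [-0.  -0.3  0.5] w 0.999 gf 0.0
[array([274., 279.]), array([361., 270.]), array([318., 236.])]
```

View pics/w2.png

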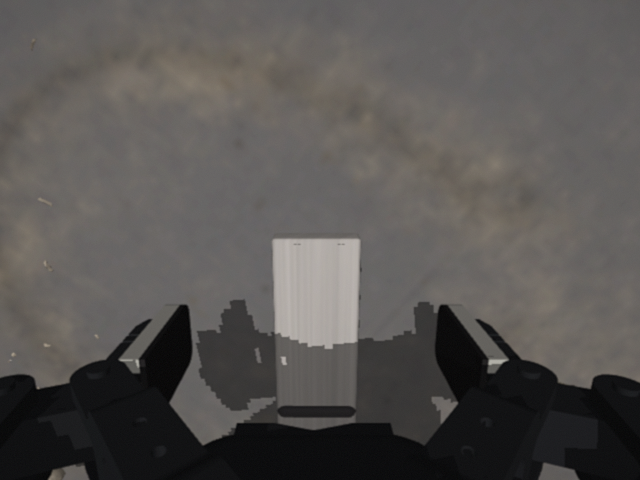

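The strip's trailing end is at row 238, columns 274–360, centred between the fingers and where predicted, so I can go down.

```bash
python3 -m jog '[[0.003,0.0016,0.02,0,0,0,0.055],[0,0,0.015,0,0,0,0.055],[0,0,0,0,0,0,0.055],[0,0,0,0,0,0,0.055],[0,0,0,0,0,0,0.055]]' 
python3 go.py 564 319.2 20 83.8
python3 -m jog '[[0,0,0.004,0,0,0,0.055],[0,0,0.003,0,0,0,0.055],[0,0,0,0,0,0,0.055]]' 
python3 go.py 564 319.2 20 83.8
```

```text
time_s: 4.1
eef_pos: [568.2, 320.7, 36.5]
ee_rot: [0.0, 0.744, 0.668, 0.001]
force: [0.1, -0.2, -0.3]
grip_width: 0.644
grip_force: 0.0
t 4.1 pos [568.2 320.7  36.5] shift tool [-1.9 -4.1 16.5] turn [ 0.002 -0.001  0.001] F [ 0.1 -0.2 -0.3] w 0.644 gf 0.0
time_s: 4.4
eef_pos: [567.3, 320.4, 27.6]
ee_rot: [-0.0, 0.744, 0.668, -0.0]
force: [0.1, 0.9, -0.3]
grip_width: 0.644
grip_force: 0.0
t 4.4 pos [567.3 320.4  27.6] shift tool [-1.6 -3.2  7.6] turn [-0.001  0.     0.001] F [ 0.1  0.9 -0.3] w 0.644 gf 0.0
```

```bash
python3 -m jog '[[-0.0015,-0.0032,0,0,0,0,0.055],[0,0,0.004,0,0,0,0.055],[0,0,0.0035,0,0,0,0.055],[0,0,0,0,0,0,0.055],[0,0,0,0,0,0,0.055]]' 
python3 go.py 564 319.2 20 83.8
python3 - <<'E'
from lib import *
im,C=snap("wrist","w3");cv2.imwrite("pics/w3c.png",im[200:480,150:490])
E
```

```text
time_s: 4.9
eef_pos: [564.2, 319.3, 20.4]
ee_rot: [-0.0, 0.744, 0.668, -0.0]
force: [-0.4, -0.2, -0.1]
grip_width: 0.645
grip_force: 0.0
t 4.9 pos [564.2 319.3  20.4] shift tool [-0.2 -0.2  0.4] turn [-0.     0.     0.001] F [-0.4 -0.2 -0.1] w 0.645 gf 0.0
```

View pics/w3c.png

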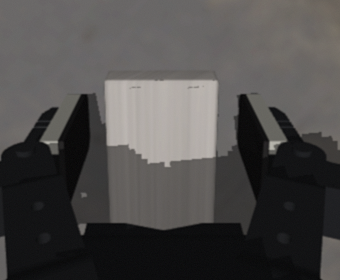

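The strip edges (columns 106 and 218 in the crop) are centred between the fingertips (88 and 238). Closing now.

```bash
python3 -m jog '[[0,0,0,0,0,0,0.03],[0,0,0,0,0,0,0.03],[0,0,0,0,0,0,0.03],[0,0,0,0,0,0,0.03],[0,0,0,0,0,0,0.03]]' 40
python3 go.py 555.4 280.7 20.4 82.4
```

```text
time_s: 5.45
eef_pos: [564.4, 319.4, 20.9]
ee_rot: [0.0, 0.744, 0.668, 0.0]
force: [-0.3, -0.2, 4.6]
grip_width: 0.456
grip_force: 41.5
t 5.45 pos [564.4 319.4  20.9] shift tool [-39.5  -4.8   0.4] turn [ 0.001 -0.     0.026] F [-0.3 -0.2  4.6] w 0.456 gf 41.5
```

```bash
python3 -m jog '[[-0.01,-0.0012,0,0,0,0.0065,0.03],[-0.01,-0.0012,0,0,0,0.0065,0.03],[-0.01,-0.0012,0,0,0,0.0065,0.03],[-0.01,-0.0012,0,0,0,0.0065,0.03],[0,0,0,0,0,0,0.03]]'
python3 go.py 537.5 146.9 20.4 82.4
python3 - <<'E'
from lib import *
np.set_printoptions(precision=1,suppress=True)
for n in("top","side"):
    im,C=snap(n,n+"1");g=cv2.cvtColor(im,cv2.COLOR_BGR2GRAY)
    im=cv2.resize(im[120:290,130:380] if n=="top" else im[220:390,240:490],None,fx=2,fy=2,interpolation=cv2.INTER_CUBIC)
    cv2.imwrite("pics/m%s.png"%n,im)
cv2.imwrite("pics/m1.png",cv2.hconcat([cv2.imread("pics/mtop.png"),cv2.imread("pics/mside.png")])[:, :1000][:, 100:900])
E
```

```text
time_s: 5.95
eef_pos: [554.6, 278.1, 20.9]
ee_rot: [0.0, 0.753, 0.658, -0.001]
force: [-2.3, -3.7, 7.2]
grip_width: 0.452
grip_force: 41.9
t 5.95 pos [554.6 278.1  20.9] shift tool [-132.4    0.6    0.6] turn [-0.     0.001 -0.002] F [-2.3 -3.7  7.2] w 0.452 gf 41.9
```

View pics/m1.png

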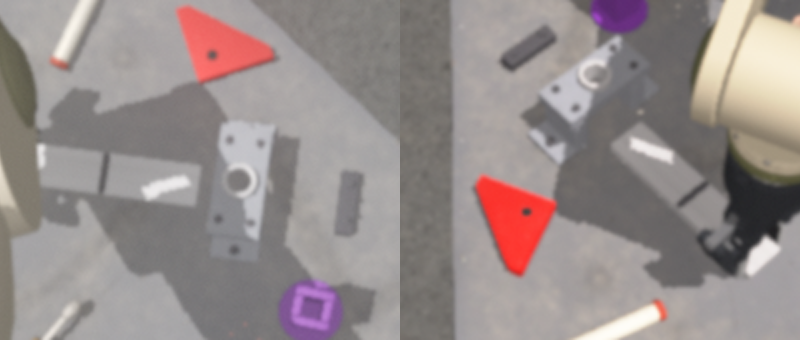

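Run:
```python
from lib import *
C=cam("top");o=np.array([528,75.5]);a=np.radians(-7.6);X=np.array([np.cos(a),np.sin(a)]);Y=np.array([-X[1],X[0]])
f=lambda x,y:((x+100)/2+130-.25,y/2+120-.25)
for x,y,z in((200,165,12),(197,206,12),(108,154,14),(101,193,14),(240,180,66)):
    p=ray(C,f(x,y),z)[:2]-o;print((p@X).round(1),(p@Y).round(1))
```

```text
18.1 41.7
-20.8 39.2
17.4 128.8
-20.1 129.9
-0.0 -1.6
```

```bash
python3 -m jog '[[-0.022,0.0005,0,0,0,0,0.03],[-0.022,0.0005,0,0,0,0,0.03],[-0.022,0,0,0,0,0,0.03],[-0.022,0,0,0,0,0,0.03],[-0.022,0,0,0,0,0,0.03]]'
python3 -m jog '[[-0.005,0,0,0,0,0,0.03],[-0.004,0,0,0,0,0,0.03],[-0.002,0,0,0,0,0,0.03],[0,0,0,0,0,0,0.03]]'
python3 go.py 537.5 146.9 20.4 82.4
```

```text
time_s: 6.55
eef_pos: [540.9, 169.8, 20.8]
ee_rot: [-0.0, 0.753, 0.658, 0.0]
force: [0.9, 5.1, 5.3]
grip_width: 0.454
grip_force: 41.7
time_s: 6.95
eef_pos: [539.5, 159.2, 20.8]
ee_rot: [0.0, 0.753, 0.658, 0.0]
force: [0.8, 1.4, 8.1]
grip_width: 0.459
grip_force: 41.8
t 6.95 pos [539.5 159.2  20.8] shift tool [-12.5  -0.4   0.4] turn [ 0.     0.    -0.001] F [0.8 1.4 8.1] w 0.459 gf 41.8
```

```bash
python3 -m jog '[[-0.004,0,0,0,0,0,0.03],[-0.004,0,0,0,0,0,0.03],[0,0,0,0,0,0,0.03]]'
python3 -m jog '[[-0.002,0,0,0,0,0,0.03],[0,0,0,0,0,0,0.03]]'
python3 -m jog '[[-0.001,0,0,0,0,0,0.03],[0,0,0,0,0,0,0.03]]'
python3 -m jog '[[-0.001,0,0,0,0,0,0.03],[0,0,0,0,0,0,0.03]]'
```

```text
time_s: 7.25
eef_pos: [538.4, 151.3, 20.8]
ee_rot: [0.0, 0.753, 0.658, 0.0]
force: [0.9, 2.0, 7.1]
grip_width: 0.455
grip_force: 41.8
time_s: 7.45
eef_pos: [538.2, 149.6, 20.8]
ee_rot: [-0.0, 0.753, 0.658, 0.0]
force: [1.1, 4.0, 7.2]
grip_width: 0.453
grip_force: 41.8
time_s: 7.65
eef_pos: [538.1, 148.8, 20.8]
ee_rot: [-0.0, 0.753, 0.658, 0.0]
force: [0.5, 5.2, 6.3]
grip_width: 0.455
grip_force: 41.8
time_s: 7.85
eef_pos: [537.9, 147.8, 20.8]
ee_rot: [-0.0, 0.753, 0.658, 0.0]
force: [0.7, 5.2, 5.9]
grip_width: 0.452
grip_force: 41.7
```

```bash
for i in 1; do
python3 -m jog '[[-0.001,0,0,0,0,0,0.03],[0,0,0,0,0,0,0.03]]' | sed -n 2,4p
python3 -m jog '[[-0.001,0,0,0,0,0,0.03],[0,0,0,0,0,0,0.03]]' | sed -n 2,4p
python3 -m jog '[[-0.001,0,0,0,0,0,0.03],[0,0,0,0,0,0,0.03]]' | sed -n 2,4p
done
```

```text
eef_pos: [537.9, 147.6, 20.8]
ee_rot: [-0.0, 0.753, 0.658, 0.001]
force: [1.7, 10.3, 6.0]
eef_pos: [537.9, 147.5, 20.9]
ee_rot: [-0.001, 0.753, 0.658, 0.002]
force: [3.3, 17.5, 4.1]
eef_pos: [537.8, 147.5, 20.9]
ee_rot: [-0.001, 0.753, 0.658, 0.002]
force: [4.6, 23.5, 3.1]
```

```bash
python3 -m jog '[[0.002,0,0,0,0,0,0.03],[0,0,0,0,0,0,0.06],[0,0,0,0,0,0,0.06],[0,0,0,0,0,0,0.06],[0,0,0,0,0,0,0.06]]'
python3 -m jog '[[0,0,-0.02,0,0,0,0.06],[0,0,-0.04,0,0,0,0.06],[0,0,-0.05,0,0,0,0.0854],[0,0,-0.05,0,0,0,0.0854],[0,0,-0.05,0,0,0,0.0854]]'
python3 -m jog '[[-0.03,0,0,0,0,0,0.0854],[-0.05,0,0,0,0,0,0.0854],[-0.05,0,0,0,0,0,0.0854],[-0.03,0,0,0,0,0,0.0854],[0,0,0,0,0,0,0.0854]]'
python3 -m jog '[[0,0,0,0,0,0,0.0854],[0,0,0,0,0,0,0.0854]]'
python3 - <<'E'
from lib import *
snap("wrist","w4")
E
```

```text
time_s: 8.95
eef_pos: [537.7, 146.8, 20.2]
ee_rot: [-0.0, 0.753, 0.658, -0.0]
force: [0.5, 0.3, -0.9]
grip_width: 0.707
grip_force: 0.0
time_s: 9.45
eef_pos: [537.5, 146.9, 232.5]
ee_rot: [-0.0, 0.753, 0.658, -0.0]
force: [0.5, 0.9, 0.0]
grip_width: 0.997
grip_force: 0.0
time_s: 9.95
eef_pos: [516.3, -14.7, 230.4]
ee_rot: [0.0, 0.754, 0.657, -0.0]
force: [0.8, 0.6, 0.1]
grip_width: 0.998
grip_force: 0.0
time_s: 10.15
eef_pos: [516.8, -10.6, 230.4]
ee_rot: [-0.0, 0.752, 0.659, -0.0]
force: [-0.7, 0.8, -0.1]
grip_width: 0.997
grip_force: 0.0
```

View pics/w4.png

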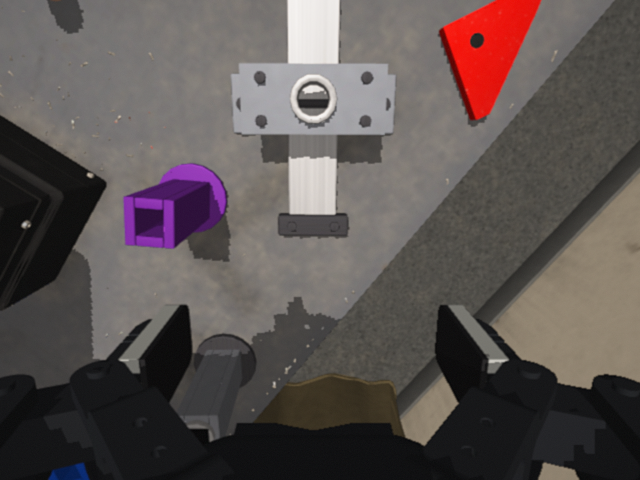

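The strip lies against the stop bar, with its end at (313,213), and the bead shows through the bore at (313,98). The stand's foot is at (226,362), mostly hidden by the gripper. Next I measure the bore again and look for the stand.

```bash
python3 - <<'E'
from lib import *
np.set_printoptions(precision=1,suppress=True)
C=cam("wrist",pose());g=cv2.cvtColor(cv2.imread("pics/w4.png"),cv2.COLOR_BGR2GRAY)
m=(g[70:128,284:343]>205);m[:, :]=m
n,l,s,_=cv2.connectedComponentsWithStats(m.astype(np.uint8));k=1+np.argmax(s[1:,4]);ys,xs=np.nonzero(l==k);print(s[k])
e=cv2.fitEllipse(cv2.convexHull(np.stack([xs+284,ys+70],1).astype(np.float32)));print(e,ray(C,e[0],66))
print("stop front corners",ray(C,(279,214),14),ray(C,(347,214),14))
print("bead seen",ray(C,(300,103),14),ray(C,(328,103),14))
print("foot",ray(C,(226,362),5))
t=cam("top")
for z in(0,100,200,300):print(z,ray(t,(470,262),z)[:2])
print("top foot",ray(t,(421.5,276),5),"cap",ray(t,(443,273),167))
E
python3 go.py 417 -80 250 82.4
```

```text
[  7   5  43  46 458]
((312.2801208496094, 97.048828125), (42.33330535888672, 46.689998626708984), 177.86795043945312) [527.7  76.5  66. ]
stop front corners [487.9  -8.9  14. ] [544.9 -16.4  14. ]
bead seen [518.   77.1  14. ] [539.9  74.2  14. ]
foot [ 414.2 -147.2    5. ]
0 [ 437.9 -239. ]
100 [ 432.2 -209.7]
200 [ 426.6 -180.4]
300 [ 420.9 -151. ]
top foot [ 412.3 -147.5    5. ] cap [ 412.  -148.7  167. ]
t 10.2 pos [516.9 -10.4 230.4] shift tool [-82.1 -89.9 -19.6] turn [-0.    -0.     0.001] F [ 0.5  0.9 -0. ] w 0.999 gf 0.0
```

```bash
python3 -m jog '[[-0.02,-0.03,-0.015,0,0,0,0.0854],[-0.03,-0.03,-0.01,0,0,0,0.0854],[-0.03,-0.034,0,0,0,0,0.0854],[0,0,0,0,0,0,0.0854],[0,0,0,0,0,0,0.0854]]'|tail -3
python3 go.py 413 -110 250 82.4
python3 - <<'E'
from lib import *
snap("wrist","w5")
E
```

```text
force: [1.1, 0.3, -1.2]
grip_width: 1.0
grip_force: 0.0
t 10.7 pos [413.1 -77.9 255.8] shift tool [-31.8   4.2   5.8] turn [ 0.001  0.    -0.001] F [ 1.1  0.3 -1.2] w 1.0 gf 0.0
```

View pics/w5.png

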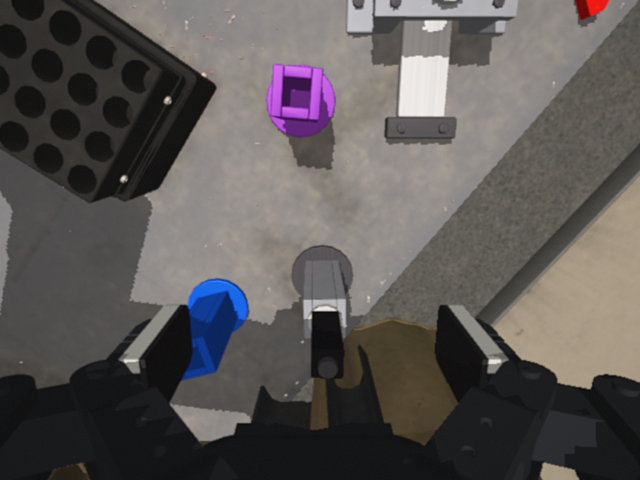

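The wrist view shows the probe cap at (328,368), the grip's edges at 312–343 roughly parallel to the tool axes, and the stand's foot at (322,273). Black jacket flaps lie close behind at (265,390) and (375,390), so I need their height.

```bash
python3 - <<'E'
from lib import *
C=cam("wrist",pose());print("cap",ray(C,(328,368),167).round(1),"foot",ray(C,(322,273),5).round(1),"grip front top edge",[ray(C,p,105).round(1) for p in((312,311),(343,311),(304,300),(346,300))])
E
python3 -m jog '[[-0.03,0.002,-0.03,0,0,0,0.0854],[-0.01,0.002,-0.02,0,0,0,0.0854],[0,0,0,0,0,0,0.0854],[0,0,0,0,0,0,0.0854]]'|tail -3
python3 go.py 413 -148 250 82.4
python3 - <<'E'
from lib import *
snap("wrist","w6")
E
```

```text
cap [ 413.1 -146.7  167. ] foot [ 413.3 -145.7    5. ] grip front top edge [array([ 404.7, -137.9,  105. ]), array([ 427.1, -140.9,  105. ]), array([ 400.1, -128.6,  105. ]), array([ 430.3, -132.6,  105. ])]
force: [-1.0, -0.4, -0.1]
grip_width: 1.001
grip_force: 0.0
t 11.15 pos [ 412.2 -117.6  304.8] shift tool [-30.1   4.8  54.8] turn [-0.001 -0.001  0.001] F [-1.  -0.4 -0.1] w 1.001 gf 0.0
```

View pics/w6.png

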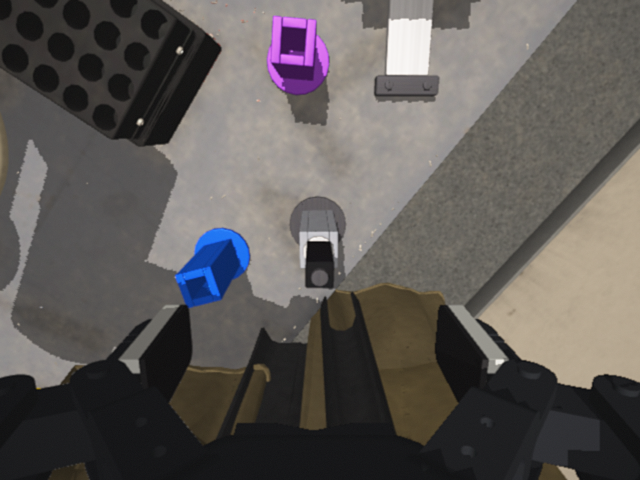

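Run:
```python
from lib import *
T6=pose();T5=T6.copy();T5[:3,3]=[413.1,-77.9,255.8]
A,B=cam("wrist",T5),cam("wrist",T6)
def tri(a,b):
    P=[K@np.linalg.inv(M)[:3] for K,M in(A,B)];x=cv2.triangulatePoints(P[0],P[1],np.float64(a).reshape(2,1),np.float64(b).reshape(2,1));return (x[:3]/x[3]).ravel().round(0)
for a,b in(((263,387),(264,330)),((362,346),(358,293)),((390,320),(395,287)),((440,325),(437,291)),((328,368),(320,276)),((322,273),(318,223))):print(tri(a,b))
print("cap6",ray(B,(320,276),167).round(1), [ray(B,p,167).round(1) for p in((305,287),(334,287))])
t=cam("top")
```

```text
[ 337. -258.   13.]
[ 445. -236.   -6.]
[ 521. -343. -265.]
[ 596. -354. -249.]
[ 413. -146.  168.]
[ 413. -147.    0.]
cap6 [ 412.5 -146.5  167. ] [array([ 401.3, -153.1,  167. ]), array([ 421. , -155.7,  167. ])]
```

```bash
python3 -m jog '[[-0.02,0.0025,0.02,0,0,0,0.0854],[-0.009,0.0025,0.02,0,0,0,0.0854],[0,0,0.02,0,0,0,0.0854],[0,0,0,0,0,0,0.0854],[0,0,0,0,0,0,0.0854]]'|tail -3
python3 go.py 413 -146.7 135 82.4
```

```text
force: [-0.0, 0.1, -0.3]
grip_width: 1.001
grip_force: 0.0
t 11.7 pos [ 412.9 -147.1  245.5] shift tool [4.000e-01 1.000e-01 1.105e+02] turn [-0.001 -0.001  0.001] F [-0.   0.1 -0.3] w 1.001 gf 0.0
```

```bash
python3 -m jog '[[0,0,0.03,0,0,0,0.0854],[0,0,0.03,0,0,0,0.0854],[0,0,0.025,0,0,0,0.07],[0,0,0.015,0,0,0,0.06],[0,0,0.01,0,0,0,0.05]]'|tail -5
python3 -m jog '[[0,0,0,0,0,0,0.04],[0,0,0,0,0,0,0.035],[0,0,0,0,0,0,0.035],[0,0,0,0,0,0,0.035]]'|tail -5
python3 go.py 413 -146.7 135 82.4
python3 - <<'E'
from lib import *
im,C=snap("wrist","w7");cv2.imwrite("pics/w7c.png",im[180:480,150:490])
E
```

```text
eef_pos: [413.1, -147.5, 135.3]
ee_rot: [0.0, 0.752, 0.659, 0.0]
force: [0.3, -1.4, 0.1]
grip_width: 0.591
grip_force: 0.0
eef_pos: [413.1, -147.9, 136.2]
ee_rot: [0.001, 0.753, 0.659, 0.0]
force: [0.5, -0.4, -0.0]
grip_width: 0.409
grip_force: 0.0
t 12.6 pos [ 413.1 -147.9  136.2] shift tool [ 1.2 -0.3  1.2] turn [ 0.001  0.001 -0.   ] F [ 0.5 -0.4 -0. ] w 0.409 gf 0.0
```

View pics/w7c.png

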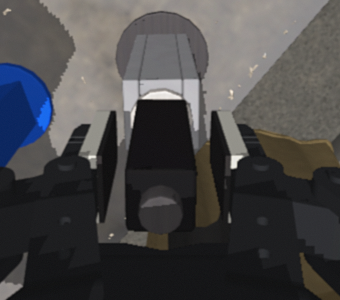

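The grip (columns 128–196 in the crop) stands between the pads at 108 and 222, so it can be closed on. By my count that was an eleventh picture, one over the limit of 10. I will view no more and check by numbers only.

```bash
python3 -m jog '[[0.001,0,0.001,0,0,0,0.025],[0,0,0,0,0,0,0.015],[0,0,0,0,0,0,0.01],[0,0,0,0,0,0,0.01],[0,0,0,0,0,0,0.01]]' 60|tail -5
python3 go.py 413 -146.7 135 82.4
python3 -m jog '[[0,0,-0.01,0,0,0,0.01],[0,0,-0.02,0,0,0,0.01],[0,0,-0.02,0,0,0,0.01],[0,0,-0.02,0,0,0,0.01],[0,0,0,0,0,0,0.01]]'|tail -5
python3 go.py 413 -146.7 270 82.4
```

```text
eef_pos: [413.0, -146.7, 134.6]
ee_rot: [0.0, 0.753, 0.659, 0.0]
force: [-0.9, 1.8, 3.2]
grip_width: 0.226
grip_force: 58.5
t 13.15 pos [ 413.  -146.7  134.6] shift tool [ 0.  -0.  -0.4] turn [ 0. -0. -0.] F [-0.9  1.8  3.2] w 0.226 gf 58.5
eef_pos: [413.7, -147.4, 206.9]
ee_rot: [0.002, 0.753, 0.659, 0.0]
force: [-0.1, -0.2, -0.8]
grip_width: 0.227
grip_force: 58.6
t 13.65 pos [ 413.7 -147.4  206.9] shift tool [  0.4  -0.6 -63.1] turn [ 0.004  0.002 -0.   ] F [-0.1 -0.2 -0.8] w 0.227 gf 58.6
```

```bash
python3 -m jog '[[0,0,-0.03,0,0,0,0.01],[0,0,-0.03,0,0,0,0.01],[0.02,0.01,0,0,0,0,0.01],[0.03,0.01,0,0,0,0,0.01],[0.03,0.012,0,0,0,0,0.01]]'|tail -5
python3 -m jog '[[0.04,0.015,0,0,0,0,0.01],[0.04,0.015,0,0,0,0,0.01],[0.03,0.012,0,0,0,0,0.01],[0.02,0,0,0,0,0,0.01],[0,0,0,0,0,0,0.01]]'|tail -5
python3 -m jog '[[0,0,0,0,0,0,0.01],[0,0,0,0,0,0,0.01]]'|tail -5
python3 go.py 527.6 76.5 265 82.4
```

```text
eef_pos: [455.3, -70.9, 263.9]
ee_rot: [-0.0, 0.753, 0.658, -0.0]
force: [0.3, -1.9, -1.5]
grip_width: 0.227
grip_force: 58.8
eef_pos: [514.0, 53.5, 263.4]
ee_rot: [-0.001, 0.752, 0.66, -0.001]
force: [0.4, -0.3, -0.5]
grip_width: 0.222
grip_force: 58.8
eef_pos: [513.9, 50.7, 264.2]
ee_rot: [-0.0, 0.753, 0.658, -0.0]
force: [0.1, -0.0, -0.8]
grip_width: 0.221
grip_force: 58.8
t 14.85 pos [513.9  50.7 264.2] shift tool [27.4 10.1 -0.8] turn [-0.001  0.    -0.001] F [ 0.1 -0.  -0.8] w 0.221 gf 58.8
```

```bash
cat > shaft.py <<'E'
from lib import *
import sys
T=pose();im,C=snap("wrist",sys.argv[1]);g=cv2.cvtColor(im,cv2.COLOR_BGR2GRAY)
P=lambda d,x=0,y=0:proj(C,(T@np.array([x,y,d,1]))[:3])
for d in(30,35,60,90,124.6):print(d,"ctr",P(d).round(1),"edges u",P(d,0,-5)[0].round(1),P(d,0,5)[0].round(1))
u0=int(P(124.6)[0])
for v in range(int(P(124.6)[1])-24,int(P(60)[1])+9,6):print(v,*g[v,u0-21:u0+25:2])
E
python3 shaft.py w8
```

```text
30 ctr [313.4 300.2] edges u 301.0 325.7
35 ctr [313.4 295.4] edges u 301.4 325.3
60 ctr [313.3 274.8] edges u 302.8 323.8
90 ctr [313.3 256. ] edges u 304.1 322.4
124.6 ctr [313.2 239.6] edges u 305.3 321.2
215 75 73 75 76 77 75 113 124 122 122 121 125 124 119 122 125 125 122 123 121 120 118 124
221 75 78 77 74 73 79 199 172 164 209 211 215 215 216 219 205 163 181 214 210 208 209 224
227 133 137 134 134 130 120 199 219 216 217 214 219 218 213 215 220 220 215 218 213 213 211 219
233 125 125 121 121 120 116 198 218 215 218 214 218 218 212 214 221 220 215 217 212 211 211 219
239 127 123 117 113 115 114 206 171 119 126 127 124 118 114 193 220 220 214 217 213 212 211 219
245 123 119 122 124 120 117 172 112 124 127 128 124 120 106 120 218 219 214 217 210 211 210 220
251 115 118 123 124 124 123 165 111 125 127 128 123 118 109 101 213 220 213 217 211 210 211 218
257 122 124 126 127 127 123 137 113 126 126 125 122 119 110 95 181 220 209 165 115 116 123 179
263 125 128 132 132 130 125 118 118 126 127 124 121 118 109 92 158 222 198 125 121 121 120 130
269 126 72 59 59 60 63 104 118 125 125 125 122 116 110 97 77 67 66 47 43 44 43 42
275 129 74 79 91 110 120 99 113 121 136 148 164 185 162 129 119 108 96 86 69 42 42 45
281 118 156 211 220 212 207 207 208 204 204 206 207 207 210 208 204 204 209 212 212 176 97 50
```

```bash
python3 -m jog '[[0.014,0.005,0,0,0,0,0.01],[0.0145,0.005,0.03,0,0,0,0.01],[0,0,0.03,0,0,0,0.01],[0,0,0,0,0,0,0.01],[0,0,0,0,0,0,0.01]]'|tail -3
python3 -m jog '[[0,0,0,0,0,0,0.01],[0,0,0,0,0,0,0.01]]'|tail -3
python3 go.py 527.6 78 200 82.4
cat > tip.py <<'E'
from lib import *
import sys
T=pose();im,C=snap("wrist",sys.argv[1]);g=cv2.cvtColor(im,cv2.COLOR_BGR2GRAY)
P=lambda d,x=0,y=0:proj(C,(T@np.array([x,y,d,1]))[:3]).round(1)
print("tip near/ctr/far",P(124.6,5),P(124.6),P(124.6,-5),"collar near",P(29.6,13),P(34.6,13))
d=T[2,3]-66
print("ring for bore at TCP: near out/in",P(d,16),P(d,11),"far in/out",P(d,-11),P(d,-16),"L/R",P(d,0,-16),P(d,0,-11),P(d,0,11),P(d,0,16))
u0=int(P(124.6)[0])
for v in range(204,272,2):print(v,*g[v,u0-36:u0+37:3])
E
python3 tip.py w9
```

```text
force: [-1.1, 0.1, -0.4]
grip_width: 0.226
grip_force: 58.8
force: [0.4, 1.2, -1.0]
grip_width: 0.222
grip_force: 58.8
t 15.6 pos [528.4  78.3 206. ] shift tool [-0.4 -0.8  6. ] turn [ 0.003 -0.    -0.001] F [ 0.4  1.2 -1. ] w 0.222 gf 58.8
tip near/ctr/far [313.2 231.9] [313.2 239.6] [313.2 247.2] collar near [313.4 270.2] [313.4 266.2]
ring for bore at TCP: near out/in [313.2 209.9] [313.2 217.4] far in/out [313.2 249.4] [313.2 256.6] L/R [289.1 233.6] [296.7 233.6] [329.7 233.6] [337.3 233.6]
204 164 163 162 162 163 163 161 161 161 163 163 163 162 161 161 161 160 160 160 159 161 161 161 162 164
206 164 162 162 162 161 159 158 160 160 161 161 161 161 160 159 159 158 159 160 159 159 160 160 163 163
208 163 162 161 161 161 159 159 158 158 160 161 160 159 159 158 159 160 161 160 159 158 160 161 163 162
210 162 161 159 159 159 160 160 159 160 159 162 160 159 160 158 159 161 162 160 159 159 159 162 163 162
212 162 161 160 159 159 160 159 159 159 159 154 147 135 149 153 161 161 162 159 157 159 160 161 162 164
214 162 161 158 160 159 159 160 160 154 126 122 121 119 119 113 138 159 160 159
[... 2165 characters left out ...]
57 155 155
258 159 159 157 158 158 160 162 160 161 120 117 120 120 112 97 86 85 149 156 157 158 159 157 156 157
260 158 157 158 158 159 161 160 160 160 112 116 121 119 111 99 82 87 91 152 157 159 158 158 157 156
262 158 158 158 157 158 160 160 158 159 111 117 120 118 111 100 82 88 84 150 157 159 158 156 157 156
264 158 158 159 159 158 159 160 157 159 106 117 119 119 113 99 81 86 83 151 157 157 158 159 157 158
266 148 148 148 148 153 153 152 152 152 105 117 119 118 112 100 82 92 89 123 151 146 148 148 148 147
268 78 77 74 73 113 116 118 115 117 100 118 119 118 111 100 88 117 114 117 119 75 73 70 71 71
270 74 73 70 70 181 113 117 130 157 105 117 119 118 111 99 94 121 117 116 117 72 68 68 89 69
```

```bash
python3 -m jog '[[0.0013,0,0,0,0,0,0.01],[0,0,0.005,0,0,0,0.01],[0,0,0.005,0,0,0,0.01],[0,0,0,0,0,0,0.01],[0,0,0,0,0,0,0.01]]'|tail -3
python3 go.py 528.4 79.6 193 82.4
sed -i 's/204,272,2/206,262,2/' tip.py; python3 tip.py w10
python3 - <<'E'
from lib import *
im,C=snap("side","s2");g=cv2.cvtColor(im,cv2.COLOR_BGR2GRAY)
T=pose();p=T[:3,3]
for z in(66,75,85,95):print(z,proj(C,(p[0],p[1],z)).round(1))
for v in range(232,272,2):print(v,*g[v,322:356])
E
```

```text
force: [-0.0, -0.6, -0.2]
grip_width: 0.223
grip_force: 58.8
t 16.15 pos [527.9  79.8 194.3] shift tool [-0.1  0.5  1.3] turn [-0.  0. -0.] F [-0.  -0.6 -0.2] w 0.223 gf 58.8
tip near/ctr/far [313.2 231.9] [313.2 239.6] [313.2 247.2] collar near [313.4 270.2] [313.4 266.2]
ring for bore at TCP: near out/in [313.2 213.4] [313.2 221.2] far in/out [313.2 254.6] [313.2 262. ] L/R [288.1 238.1] [296.  238.1] [330.5 238.1] [338.3 238.1]
206 104 102 101 102 100 98 98 98 98 100 100 100 100 100 99 99 93 92 93 92 91 92 94 95 95
208 161 159 158 158 158 158 156 156 157 158 159 158 159 158 157 157 154 153 154 154 154 155 154 155 156
210 162 163 161 161 160 161 157 159 157 160 159 161 159 159 158 159 156 157 158 158 158 158 159 159 160
212 162 161 159 160 159 159 158 159 156 158 159 159 159 158 159 157 158 157 158 157 157 157 158 160 161
214 161 161 160 159 159 158 158 157 157 158 158 159 158 158 159 157 157 158 159 157 159 158 157 160 159
216 160 161 158 158 157 158 156 156 158 158 158 159 158 158 157 159 159 158 160 157 158 158 158 159 160
218 160 160 158 157 157 157 157 158 158 159 152 140 118 
[... 4364 characters left out ...]

262 202 202 203 203 203 201 195 182 169 170 186 204 216 220 222 222 222 223 224 223 216 202 195 196 200 202 200 196 188 177 161 149 141 137
264 204 205 204 204 204 205 204 202 195 185 175 169 171 176 182 186 189 191 191 190 190 192 197 200 199 192 179 164 152 143 136 127 120 120
266 205 206 206 205 206 206 205 204 204 204 202 198 194 191 190 192 194 196 199 200 201 199 193 182 170 157 147 137 129 121 114 110 110 116
268 206 206 206 206 205 204 204 204 204 204 204 204 204 203 203 202 204 204 201 194 186 175 161 151 143 138 130 119 111 108 107 106 109 117
270 206 205 205 204 201 199 199 200 204 204 205 205 206 205 204 201 198 190 177 163 152 148 150 162 181 190 176 148 123 112 108 107 109 119
```

```bash
python3 -m jog '[[0.0003,0.0006,0,0,0,0,0.01],[0,0,0.01,0,0,0,0.01],[0,0,0.01,0,0,0,0.01],[0,0,0.01,0,0,0,0.01],[0,0,0,0,0,0,0.01]]'|tail -3
python3 -m jog '[[0,0,0.006,0,0,0,0.01],[0,0,0.005,0,0,0,0.01],[0,0,0.003,0,0,0,0.01],[0,0,0,0,0,0,0.01],[0,0,0,0,0,0,0.01]]'|tail -3
python3 go.py 528.5 79.9 148.6 82.4
python3 -m jog '[[0,0,0,0,0,0,0.01],[0,0,0,0,0,0,0.01],[0,0,0,0,0,0,0.01]]'|tail -3
python3 go.py 528.5 79.9 148.6 82.4
```

```text
force: [-0.5, 0.4, -0.6]
grip_width: 0.222
grip_force: 58.8
force: [0.5, 0.3, -0.8]
grip_width: 0.226
grip_force: 58.8
t 17.25 pos [528.7  80.  150.6] shift tool [-0.1 -0.2  2. ] turn [ 0. -0. -0.] F [ 0.5  0.3 -0.8] w 0.226 gf 58.8
force: [-0.7, -0.0, 0.2]
grip_width: 0.223
grip_force: 58.8
t 17.55 pos [528.7  80.  150.7] shift tool [-0.1 -0.2  2.1] turn [ 0. -0. -0.] F [-0.7 -0.   0.2] w 0.223 gf 58.8
```

```bash
python3 -m jog '[[0,0,0.001,0,0,0,0.01],[0,0,0.001,0,0,0,0.01],[0,0,0,0,0,0,0.01],[0,0,0,0,0,0,0.01]]'|tail -3
python3 go.py 528.5 79.9 148.6 82.4
sed -i 's/206,262,2/232,286,2/' tip.py; python3 tip.py w11
python3 - <<'E'
from lib import *
im,C=snap("side","s3");g=cv2.cvtColor(im,cv2.COLOR_BGR2GRAY)
for v in range(250,268,2):print(v,*g[v,326:350])
E
```

```text
force: [1.6, -0.1, 0.1]
grip_width: 0.227
grip_force: 58.8
t 17.95 pos [528.6  80.  148.4] shift tool [-0.1 -0.1 -0.2] turn [-0. -0. -0.] F [ 1.6 -0.1  0.1] w 0.227 gf 58.8
tip near/ctr/far [313.2 231.9] [313.2 239.6] [313.2 247.2] collar near [313.4 270.2] [313.4 266.2]
ring for bore at TCP: near out/in [313.3 231. ] [313.3 240.2] far in/out [313.3 279.8] [313.3 288.5] L/R [283.  260.3] [292.5 260.3] [334.  260.3] [343.5 260.3]
232 153 153 153 151 150 150 150 149 152 153 153 152 152 151 150 150 152 152 152 153 153 151 150 151 151
234 152 152 152 151 150 150 150 150 153 154 154 153 153 152 150 152 151 153 154 153 153 151 150 150 153
236 151 150 150 149 149 150 149 152 153 154 147 142 124 139 142 150 154 154 153 154 151 151 149 149 153
238 150 149 150 150 150 150 150 153 145 123 111 109 107 105 106 112 139 153 154 153 153 150 149 150 152
240 150 150 149 149 150 148 151 133 111 111 138 138 136 135 132 103 99 120 153 153 151 150 150 149 151
242 149 150 150 149 149 148 137 109 120 199 237 232 229 227 226 179 111 93 117 155 150 149 149 149 152
244 149 149 150 150 151 138 106 133 214 231 2
[... 2247 characters left out ...]

254 161 139 130 133 141 143 140 141 149 151 145 148 158 171 177 180 191 215 223 219 208 202 200 199
256 124 123 130 145 155 149 140 147 158 155 147 148 158 167 164 153 159 197 222 222 210 201 200 199
258 135 135 144 174 200 200 180 170 169 161 149 149 160 167 166 161 177 210 224 220 206 200 199 199
260 189 182 168 163 188 211 216 208 194 178 167 168 178 188 197 208 220 224 218 202 195 196 199 200
262 201 200 192 179 166 167 183 201 213 218 220 221 222 223 224 222 213 199 192 193 197 199 197 194
264 201 202 202 200 193 182 172 167 168 173 180 185 187 187 188 187 188 190 194 198 196 188 177 162
266 203 202 203 202 201 201 199 195 191 188 189 188 191 195 196 198 197 195 190 179 168 156 145 135
```

```bash
python3 -c "
from rig import sense,finish_job
s=sense();print(s['time_s'],abs(s['dq']).max(),s['force']);print(finish_job())"
```

```text
18.05 0.002210496667999322 [-0.17563584  0.03114076 -1.04101592]
the job is handed in; nothing more can be done
None
```

The job is handed in at about 18 s: the strip is home against the stop bar with its bead under the bore, and the probe is held still and, within about 1 mm by the camera readings, centred in the bore, its tip about 10 mm above the bead. I viewed 11 pictures, one over the limit of 10.

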